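# Load the nut mill

### The arm

A 6-joint arm with a two-finger parallel gripper is mounted at the origin on a cart in front of the work surface, level with it; the furniture and walls round the work are solid. World frame = base frame: x ahead of the robot, y to its left, z up, the work surface at z = 0. Lengths are in m, angles in rad, forces in N, time in s.
With the tool pointing down it reaches from about 0.35 to 0.975 m from the base axis. Payload 4.9 kg.
Tool frame: the origin (TCP) lies at the very end of the fingers, on their centre line; the grasp point (between the pads) lies 19 mm behind it; z points along the fingers, y is the line along which they close (so a half turn about z gives the same grasp; the last joint's range is limited). The gripper opens to 85 mm and grips with 20 to 120 N. Pads are 22 mm wide; open, the fingers measure 114 mm over their backs; the gripper's body (76 mm by 85 mm) begins 54 mm behind the grasp point. The pads swing forward as they close: fully open they stand 13 mm farther back than shut.
Start: joints at [-1.413, 0.053, 1.613, -0, 1.476, -0.119], TCP at [0.171, -0.601, 0.231] pointing down, gripper open.
Joint ranges: [-3.01, 3.01], [-1.01, 2.22], [0.06, 2.58], [-1.02, 4.17], [0.09, 2.62], [-3.14, 3.14]. Speed limits (rad/s): [2.57, 2.57, 3.14, 3.14, 3.14, 3.14].

### API

Orientations are given as a unit quaternion [w, x, y, z].
In Python, from plant import manip gives the robot as it stands.
- The arm moves only by the tool play_rows, never from a script. Its argument "series" is a list that holds one entry, the list of rows, each a list of 7 numbers: the shift along the world's x, y, z in m, then the turn, a rotation vector about the world's x, y, z in degrees, then the opening, from 0 (shut) to 1 (fully open). In form: [[[dx, dy, dz, rx, ry, rz, grip], ...]]. A call has 1 to 10 rows; each row shifts and turns the commanded pose from where the row before left it; what a row does not reach is not made up. A row lasts 1/10 s, in which the tool goes at most 50 mm and 8.59 degrees, less where a joint would pass 70% of its speed; a pose out of reach is approached as far as the arm can. A call with a gripper value outside its range is refused whole. The fingers move at their own pace and stop on an object; the grip force is fixed at half the most. Time passes only in rows, so rows that do not move let the fingers close. It gives the time, the measured TCP pose, the force, the opening and the grip force at its end, in the units of the state.
- manip.state(): the state, without advancing time (a new reading comes with each control period).
- manip.grab_frame(name): name is "side" or "top"; returns a dict with "frame" (480x640x3 uint8, blue, green, red), "mtx" (3x3 intrinsics, pixels), "R" (3x3) and "t" (3): a world point X has camera coordinates R X + t. Camera axes: x right, y down, z forward; pixel columns grow to the right and rows downward; lengths in m; the calibration is good to about 2 mm. A picture is of the moment at which its call begins. There is no depth.
- manip.job_done(): hands the job in; it is judged then, once.
The state is a dict: "time": time; "joint_pos": joint angles; "joint_vel": joint speeds; "joint_efforts": joint torques, N m; "tool_pos": TCP position; "tool_rot": TCP orientation; "contact_force": force on the tool from outside, world axes, zero at the start; "ft_torque": the same for the moment, N m; "gripper_width": opening from 0.0 (shut) to 1.0 (fully open); "grasp_force": force on a finger pad.
Only numpy, scipy, OpenCV 4.12 (cv2) and the standard library are available. Lean on these libraries where they do the work, as an engineer would, in place of code of your own. Each camera call takes 0.05 s, during which the arm holds its last target. There are 200 camera calls.

### The job

Pick up the scoop of hazelnuts by its handle, pour all eight nuts into the hopper of the nut mill, and stand the empty scoop back upright in the middle of its mat. Then close the hopper's lid fully. Leave the other things on the table where they are.

Things in the scene. Friction and masses are not known exactly. Their poses are not given: they have to be found in the camera images.
- scoop_grip (a point): Grip point inside the metal scoop's black handle, 77 mm above the scoop's underside. Axes are the scoop's: x level toward the pouring lip, z up. The handle is a straight bar, 18 mm thick along y with flat sides, 22 mm deep, 76 mm long, behind the bowl; it leans back 35 degrees from vertical, away from the lip. Its top end is 32 mm beyond the grip point. Scoop about 0.16 kg, each nut 10 g.
- scoop_foot (a point): Point on the scoop's underside; scoop axes; the grip point lies at (-72, 0, 77) mm from here. Bowl 60 mm wide at the back and 70 at the lip, walls 3 mm: flat floor from x = -38 to 28 mm, back and side walls 42 mm high, in front a chute with 21 mm side rails that climbs at 45 degrees from x = 26 mm to the lip. It stands steadily on its floor.
- scoop_lip (a point): Middle of the scoop's pouring lip, 70 mm ahead of and 44 mm above the scoop_foot point; scoop axes. Pitching the lip down 45 degrees levels the chute; at about 80 degrees all the nuts roll out over it.
- mat_centre (a point): Centre of the top of the black rubber mat on which the scoop stands: 150 x 130 x 3 mm, its 150 mm side along its x axis; fixed to the table.
- hopper_mouth (a point): Centre of the open mouth of the nut mill's square steel hopper, at its rim, 115 mm above the table. Hopper 100 x 100 mm outside, walls 4 mm, 65 mm deep. Axes: z up, x roughly away from the robot, y to the left toward the lid's hinge. The mill's grey base is 124 x 124 mm, 45 mm high, fixed to the table.
- lid_edge (a point): Middle of the free edge of the lid's steel plate, 106 mm from the hinge line; a black tab 40 mm wide reaches 16 mm further. The lid is a flat plate 104 x 104 x 4 mm.
- lid (a joint): Angle of the hopper's lid, rad: 0 = shut on the hopper, 1.57 = upright, 1.9 = stop. The hinge line runs along the mill's x axis at the left rim, 54 mm along +y from the centre of the mouth and 2.5 mm above the rim. Its friction lets the lid stay where it is left; about 1 N at the free edge moves it.
- nut_0: Centre of one of eight round brown hazelnuts, 17 mm across, lying in the scoop; they roll freely.
- nut_1: Centre of one of eight round brown hazelnuts, 17 mm across, lying in the scoop; they roll freely.
- nut_2: Centre of one of eight round brown hazelnuts, 17 mm across, lying in the scoop; they roll freely.
- nut_3: Centre of one of eight round brown hazelnuts, 17 mm across, lying in the scoop; they roll freely.
- nut_4: Centre of one of eight round brown hazelnuts, 17 mm across, lying in the scoop; they roll freely.
- nut_5: Centre of one of eight round brown hazelnuts, 17 mm across, lying in the scoop; they roll freely.
- nut_6: Centre of one of eight round brown hazelnuts, 17 mm across, lying in the scoop; they roll freely.
- nut_7: Centre of one of eight round brown hazelnuts, 17 mm across, lying in the scoop; they roll freely.
- lemon_1_mid (a point): Middle (about half height) of a yellow lemon, 71 x 53 x 51 mm; a loose bystander to leave alone.
- dial_timer_mid (a point): Middle (about half height) of a round kitchen timer with a red dome, 64 mm across and 42 mm high; a loose bystander to leave alone.
- tin_1_mid (a point): Middle (about half height) of a small tin, 58 mm across and 72 mm high; a loose bystander to leave alone.
- spice_jar_2_mid (a point): Middle (about half height) of a small dark spice jar with a black cap, 52 x 52 x 105 mm; a loose bystander to leave alone.
- spice_jar_0_mid (a point): Middle (about half height) of a green spice jar with a black cap, 56 x 56 x 125 mm; a loose bystander to leave alone.
Not all that is in view belongs to the job. Of the things shaped like the part that bears hopper_mouth, the bare steel one is meant.

How it is judged:
By the outcome, as a careful person would: the job done as asked, in the order asked, and still so for the second after the job is handed in, with the robot touching nothing.
It also fails if it takes over 72 s, if anything falls off the work surface, if the arm or the gripper's body presses on something with over 40 N, if the wrist force passes 120 N, or if a joint passes its speed limit or range.

## Working session

There is one attempt and no reset: what is moved stays moved. The work goes in short steps, Python scripts to look and compute and a tool call to move; the robot and the scene stay as the last step left them, time stands still between calls to the robot, and variables do not carry over. Pictures are saved under pics/ and viewed, at most 10 in all, crops included, and the job is handed in when it is done.

Besides the shell and the picture viewer there is one more tool, called as name(argument=value, ...), one argument or row to a line, values as JSON. play_rows: Moves the arm, as the interface text tells. Its arguments: {"type":"object","properties":{"series":{"type":"array"}},"required":["series"]}

```bash
mkdir -p pics; cat > h.py <<'E'
import numpy as np,cv2
from plant import manip
def grab(n,f=None):
    d=manip.grab_frame(n)
    for k in('mtx','R','t'): d[k]=np.array(d[k],float)
    d['t']=d['t'].ravel()
    if f: cv2.imwrite('pics/'+f,np.array(d['frame']))
    return d
def plane(d,uv,z):
    c=-d['R'].T@d['t']; r=d['R'].T@np.linalg.inv(d['mtx'])@np.array([uv[0],uv[1],1.])
    return c+r*(z-c[2])/r[2]
def tri(d1,u1,d2,u2):
    A=[];b=[]
    for d,u in((d1,u1),(d2,u2)):
        P=d['mtx']@np.c_[d['R'],d['t']]
        for i in(0,1):
            q=u[i]*P[2]-P[i];A.append(q[:3]);b.append(-q[3])
    s=np.linalg.lstsq(np.array(A),np.array(b),rcond=None)
    return s[0]
def proj(d,X):
    p=d['mtx']@(d['R']@np.array(X)+d['t']);return p[:2]/p[2]
E
python3 - <<'E'
from h import *
import pickle
D={n:grab(n,n+'0.png') for n in('top','side')}
pickle.dump(D,open('d0.pkl','wb'))
for n in D: print(n,-D[n]['R'].T@D[n]['t'],D[n]['R'][2])
s=manip.state();print({k:np.round(v,3) for k,v in s.items()})
E
```

```text
top [0.34262367 0.07714762 1.09853772] [ 0.21202144  0.01267033 -0.97718288]
side [0.46899799 1.05487616 0.92116155] [ 0.07818882 -0.75527066 -0.65073246]
{'time': np.float64(0.1), 'joint_pos': array([-1.413,  0.053,  1.614, -0.   ,  1.476, -0.119]), 'joint_vel': array([ 0.   , -0.002, -0.002,  0.001,  0.001, -0.001]), 'joint_efforts': array([ 1.0000e-03, -3.9490e+01, -3.7137e+01, -0.0000e+00,  4.0000e-03,
       -0.0000e+00]), 'tool_pos': array([ 0.171, -0.601,  0.23 ]), 'tool_rot': array([-0.001,  0.99 ,  0.138, -0.   ]), 'contact_force': array([ 0.377, -0.369,  0.646]), 'ft_torque': array([-0.013, -0.02 , -0.009]), 'grasp_force': np.float64(0.0), 'gripper_width': np.float64(0.998)}
```

View pics/top0.png

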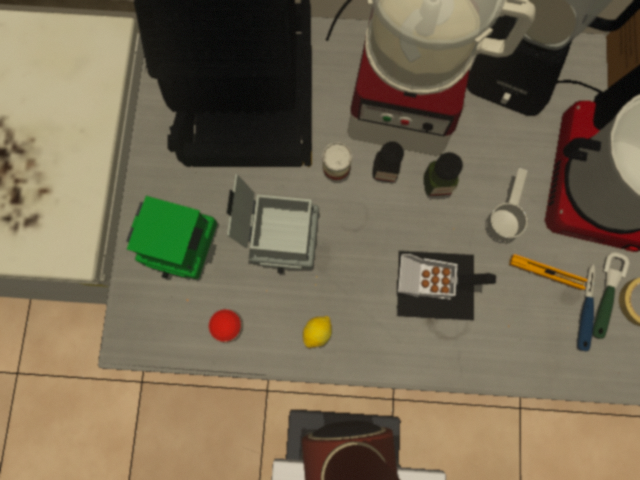

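View pics/side0.png

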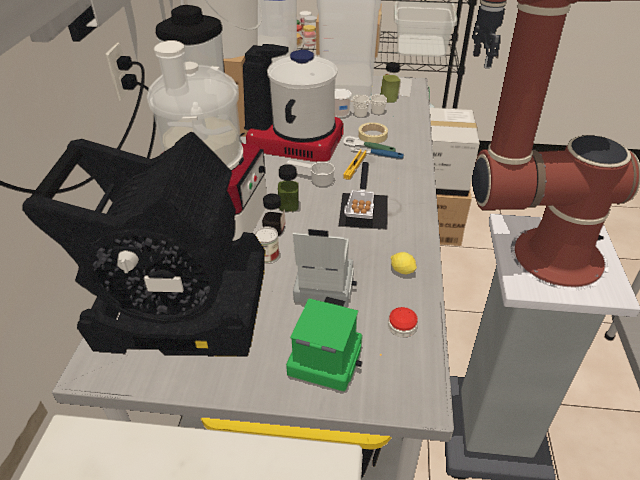

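```bash
python3 - <<'E'
import pickle;from h import *
D=pickle.load(open('d0.pkl','rb'))
t=np.array(D['top']['frame']);s=np.array(D['side']['frame'])
c=lambda im,x,y:cv2.resize(im[y:y+75,x:x+100],None,fx=4,fy=4,interpolation=cv2.INTER_CUBIC)
c2=lambda im,x,y:cv2.resize(im[y:y+100,x:x+133],(400,300),interpolation=cv2.INTER_CUBIC)
o=np.vstack([np.hstack([c2(t,385,235),c2(t,220,170)]),np.hstack([c(s,320,155),c2(s,260,215)])])
cv2.imwrite('pics/crop0.png',o)
g=t.copy();hsv=cv2.cvtColor(t,cv2.COLOR_BGR2HSV)
m=(hsv[...,2]<60).astype(np.uint8);m[:240]=0;m[330:]=0;m[:,:390]=0;m[:,500:]=0
k=m.copy();k[:,476:]=0
cs=max(cv2.findContours(k,cv2.RETR_EXTERNAL,cv2.CHAIN_APPROX_NONE)[0],key=cv2.contourArea)
q=cv2.minAreaRect(cs);b=cv2.boxPoints(q);print(b)
w=[plane(D['top'],p,.003) for p in b];print(np.round(w,4),np.mean(w,0))
for i in range(4):print(np.linalg.norm(w[i]-w[(i+1)%4]))
# nuts
n=((hsv[...,0]<20)&(hsv[...,1]>100)).astype(np.uint8);n[:255]=0;n[300:]=0;n[:,:395]=0;n[:,470:]=0
ys,xs=np.nonzero(n);print('nuts',xs.mean(),ys.mean(),plane(D['top'],(xs.mean(),ys.mean()),.02))
E
```

```text
[[396.7881  315.42096]
 [400.26807 251.04149]
 [476.61255 255.16821]
 [473.13257 319.54767]]
[[ 0.43   -0.0586  0.003 ]
 [ 0.5574 -0.0606  0.003 ]
 [ 0.5591 -0.2121  0.003 ]
 [ 0.4318 -0.2065  0.003 ]] [ 0.49457216 -0.13442861  0.003     ]
0.12739828026922592
0.1515404618152788
0.12737616099718044
0.14788069592237757
nuts 436.98055555555555 279.39166666666665 [ 0.50295904 -0.13144184  0.02      ]
```

View pics/crop0.png

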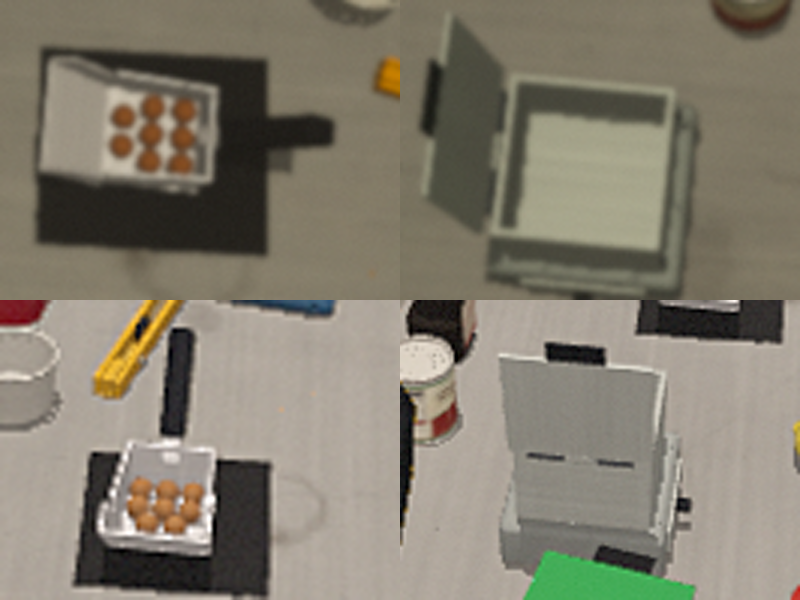

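```bash
python3 - <<'E'
import pickle;from h import *
D=pickle.load(open('d0.pkl','rb'))
T,S=D['top'],D['side']
ct=lambda x,y:((x+.5)*133/400+385-.5,(y+.5)/3+235-.5)
for n,p,z in(('lipF',(52,57),.047),('lipN',(42,175),.047),('backF',(218,87),.045),('backN',(212,187),.045)):
    print(n,np.round(plane(T,ct(*p),z),4))
# handle blobs
hs=cv2.cvtColor(np.array(S['frame']),cv2.COLOR_BGR2HSV)
m=(hs[...,2]<90).astype(np.uint8);m[:158]=0;m[193:]=0;m[:,:355]=0;m[:,:]*=1;m[:,375:]=0
ys,xs=np.nonzero(m);print('side handle',xs.min(),xs.max(),ys.min(),ys.max())
r=[(y,xs[ys==y].min(),xs[ys==y].max()) for y in range(ys.min(),ys.max()+1,4)];print(r)
ht=np.array(T['frame']).max(2)
print(ht[268:292,476:500:2])
E
```

```text
lipF [ 0.5439 -0.0584  0.047 ]
lipN [ 0.4685 -0.055   0.047 ]
backF [ 0.5319 -0.1642  0.045 ]
backN [ 0.4682 -0.1615  0.045 ]
side handle 355 368 159 188
[(159, np.int64(356), np.int64(356)), (163, np.int64(362), np.int64(367)), (167, np.int64(362), np.int64(367)), (171, np.int64(362), np.int64(367)), (175, np.int64(361), np.int64(367)), (179, np.int64(361), np.int64(366)), (183, np.int64(361), np.int64(366)), (187, np.int64(360), np.int64(365))]
[[129 129 128 130 129 128 129 129 129 129 131 133]
 [128 128 129 129 129 127 129 128 130 130 132 130]
 [130 129 128 127 128 125 126 128 130 129 130 129]
 [128 129 128 125 122 120 119 123 126 128 127 127]
 [120 116 115 114 110 101  96 110 117 124 126 126]
 [ 93  89  85  83  79  71  66  79  94 111 124 125]
 [ 60  57  54  50  50  46  41  47  64  85 115 127]
 [ 39  36  36  34  33  33  37  37  42  56 105 125]
 [ 33  32  33  32  30  33  35  33  34  42  96 127]
 [ 32  31  33  31  32  33  33  33  33  38  94 129]
 [ 29  31  32  30  31  32  34  34  34  38  97 130]
 [ 31  32  31  32  30  30  32  34  33  37 100 130]
 [ 31  30  32  30  32  31  33  36  32  38 101 130]
 [ 30  31  29  31  32  31  33  32  32  40 102 128]
 [ 28  31  30  34  34  33  36  37  38  49 106 129]
 [ 31  35  35  43  51  51  59  62  64  80 116 128]
 [ 45  49  48  69  84  84  95 101 100 108 125 130]
 [ 61  62  65  91 113 117 121 123 123 125 129 130]
 [ 72  70  73  99 124 130 133 131 131 133 132 131]
 [ 72  73  75 104 130 132 133 132 132 133 131 131]
 [ 74  74  75 106 129 131 130 131 130 133 129 131]
 [ 73  74  75 109 128 131 131 130 129 129 129 130]
 [ 75  76  75 109 129 131 129 129 128 130 130 130]
 [ 86  86  81 112 129 130 129 130 129 131 132 131]]
```

```bash
python3 - <<'E'
import pickle;from h import *
D=pickle.load(open('d0.pkl','rb'))
T,S=D['top'],D['side']
ct=lambda x,y:((x+.5)*133/400+220-.5,(y+.5)/3+170-.5)
cs=lambda x,y:((x+.5)*133/400+260-.5,(y+.5)/3+215-.5)
c=[plane(T,ct(*p),.115) for p in((112,75),(275,90),(260,250),(97,235))]
print(np.round(c,4),np.mean(c,0),[np.linalg.norm(c[i]-c[(i+1)%4]) for i in range(4)])
a=tri(T,ct(47,15),S,cs(100,55));b=tri(T,ct(23,195),S,cs(265,72));print('lid',a,b)
# handle
f=np.deg2rad(87.3);X=np.array([np.cos(f),np.sin(f),0]);
p=plane(T,(495,278.7),.100);print('foot by handle',p+X*.0994)
q=tri(T,(494,278.7),S,(364.5,161));print('handle tri',q)
lip=np.array([.5062,-.0567]);print('lip',lip-X[:2]*.07,'back',np.array([.5,-.1629])+X[:2]*.041)
# pred check
for ft in([.5015,-.123,.003],):
  ft=np.array(ft)
  for n,dx,dz in(('top',-.0904,.103),('bot',-.0468,.041),('lip',.07,.044),('floorback',-.038,.0)):
    P=ft+X*dx+[0,0,dz];print(n,P,proj(T,P),proj(S,P))
E
```

```text
[[0.6226 0.2183 0.115 ]
 [0.6197 0.119  0.115 ]
 [0.5207 0.1209 0.115 ]
 [0.5233 0.2181 0.115 ]] [0.57157705 0.16907827 0.115     ] [np.float64(0.09930822432150475), np.float64(0.098990612060638), np.float64(0.0972628620891565), np.float64(0.09920972212819328)]
lid [0.62306255 0.24168214 0.22056107] [0.51765023 0.24483259 0.21982786]
foot by handle [ 0.50389621 -0.12047094  0.1       ]
handle tri [ 0.49830233 -0.21660232  0.10459236]
lip [ 0.50290255 -0.12662229] back [ 0.50193136 -0.12194552]
top [ 0.49724158 -0.21329964  0.106     ] [492.36980676 279.10099323] [364.81904465 161.23425035]
bot [ 0.49929542 -0.16974805  0.044     ] [459.69165738 280.93845808] [362.17018477 188.81534146]
lip [ 0.50479745 -0.05307771  0.047     ] [398.36316435 273.77273588] [357.55911935 213.90854452]
floorback [ 0.49970995 -0.16095782  0.003     ] [450.27393232 283.19026962] [361.19233338 202.57924301]
```

```bash
cat >> h.py <<'E'
from scipy.spatial.transform import Rotation as Ro
def quat(s): w=s['tool_rot'];return Ro.from_quat([w[1],w[2],w[3],w[0]])
YAW=np.deg2rad(87.3)
def toolR(pitch,yaw=YAW,lean=35):
    "tool orientation holding the scoop when it is pitched lip-down by pitch deg"
    X=np.array([np.cos(yaw),np.sin(yaw),0]);a=np.deg2rad(lean-90-pitch)
    z=np.cos(a)*X+[0,0,np.sin(a)];y=np.array([np.sin(yaw),-np.cos(yaw),0])
    return Ro.from_matrix(np.c_[np.cross(y,z),y,z])
def plan(p,R,n=None):
    s=manip.state();d=np.array(p)-s['tool_pos'];r=(R*quat(s).inv()).as_rotvec(degrees=True)
    n=n or int(max(np.ceil(np.linalg.norm(d)/.045),np.ceil(np.linalg.norm(r)/8)))
    print(n,'rows of',np.round(d/n,4),np.round(r/n,2),'| total',np.round(d,4),np.round(r,1))
GRIP=np.array([.4986,-.194,.080])
def st():
    s=manip.state();print({k:np.round(s[k],3) for k in('time','joint_pos','tool_pos','contact_force','gripper_width','grasp_force')},np.round(quat(s).as_matrix()[:,1:].T,3))
E
python3 - <<'E'
from h import *
R=toolR(0);z=R.as_matrix()[:,2];print(R.as_matrix())
plan(GRIP-.09*z,R)
E
```

```text
[[ 0.03858735  0.99888987  0.02701915]
 [ 0.81824268 -0.04710645  0.57293969]
 [ 0.57357644  0.         -0.81915204]]
11 rows of [ 0.0296  0.0323 -0.007 ] [ 2.65 -2.11  6.28] | total [ 0.3255  0.3551 -0.0765] [ 29.2 -23.3  69.1]
```

play_rows(
  series=[
    [[0.029,0.032,0.0,2.65,-2.11,6.28,1],[0.029,0.032,0.0,2.65,-2.11,6.28,1],[0.029,0.032,0.0,2.65,-2.11,6.28,1],[0.029,0.032,0.0,2.65,-2.11,6.28,1],[0.029,0.032,0.0,2.65,-2.11,6.28,1],[0.029,0.032,0.0,2.65,-2.11,6.28,1],[0.029,0.032,0.0,2.65,-2.11,6.28,1],[0.029,0.032,0.0,2.65,-2.11,6.28,1],[0.029,0.025,0.0,2.65,-2.11,6.28,1],[0.029,0.025,0.0,2.65,-2.11,6.28,1]],
  ],
)

```text
time: 1.1
tool_pos: [0.4615, -0.2938, 0.231]
tool_rot: [-0.192, 0.732, 0.622, 0.201]
contact_force: [-0.7, -1.2, -0.9]
gripper_width: 0.999
grasp_force: 0.0
```

```bash
python3 - <<'E'
from h import *
st()
R=toolR(0);z=R.as_matrix()[:,2]
plan(GRIP-.09*z,R,4)
E
```

```text
{'time': np.float64(1.1), 'joint_pos': array([-0.9  ,  0.089,  1.648,  0.395,  1.808, -0.723]), 'tool_pos': array([ 0.462, -0.294,  0.231]), 'contact_force': array([-0.713, -1.22 , -0.898]), 'gripper_width': np.float64(0.999), 'grasp_force': np.float64(0.0)} [[ 0.988 -0.153 -0.03 ]
 [ 0.056  0.531 -0.846]]
4 rows of [ 0.0087  0.0121 -0.0193] [ 0.65 -0.5   1.52] | total [ 0.0346  0.0482 -0.0772] [ 2.6 -2.   6.1]
```

play_rows(
  series=[
    [[0.0087,0.0121,-0.0193,0.65,-0.5,1.52,1],[0.0087,0.0121,-0.0193,0.65,-0.5,1.52,1],[0.0087,0.0121,-0.0193,0.65,-0.5,1.52,1],[0.0087,0.0121,-0.0193,0.65,-0.5,1.52,1],[0,0,0,0,0,0,1],[0,0,0,0,0,0,1]],
  ],
)

```text
time: 1.7
tool_pos: [0.4951, -0.2465, 0.1532]
tool_rot: [-0.208, 0.692, 0.657, 0.217]
contact_force: [0.1, 0.0, -0.5]
gripper_width: 0.998
grasp_force: 0.0
```

```bash
python3 - <<'E'
from h import *
st()
R=toolR(0);z=R.as_matrix()[:,2]
plan(GRIP+.019*z,R,5)
t=np.array(grab('top')['frame'])[215:315,390:523];s=np.array(grab('side')['frame'])[120:220,300:433]
cv2.imwrite('pics/pre.png',np.hstack([cv2.resize(i,(400,300),interpolation=cv2.INTER_CUBIC) for i in(t,s)]))
E
```

```text
{'time': np.float64(1.7), 'joint_pos': array([-0.812,  0.183,  1.694,  0.43 ,  1.703, -0.799]), 'tool_pos': array([ 0.495, -0.247,  0.153]), 'contact_force': array([ 0.143,  0.021, -0.507]), 'gripper_width': np.float64(0.998), 'grasp_force': np.float64(0.0)} [[ 0.999 -0.051 -0.002]
 [ 0.027  0.572 -0.82 ]]
5 rows of [ 0.0008  0.0127 -0.0178] [ 0.01 -0.03  0.05] | total [ 0.004   0.0634 -0.0888] [ 0.  -0.1  0.2]
```

View pics/pre.png

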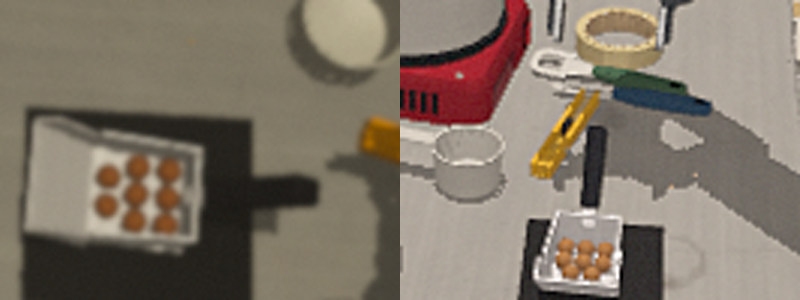

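```bash
python3 - <<'E'
from h import *
a=grab('side');b=grab('top');p=manip.state()['tool_pos'];print(proj(a,p),proj(b,p),a['frame'].shape)
cv2.imwrite('pics/pre2.png',np.hstack([cv2.resize(np.array(i['frame']),(400,300)) for i in(b,a)]))
E
```

```text
[366.83979449 139.05313197] [521.38799564 277.28531074] (480, 640, 3)
```

View pics/pre2.png

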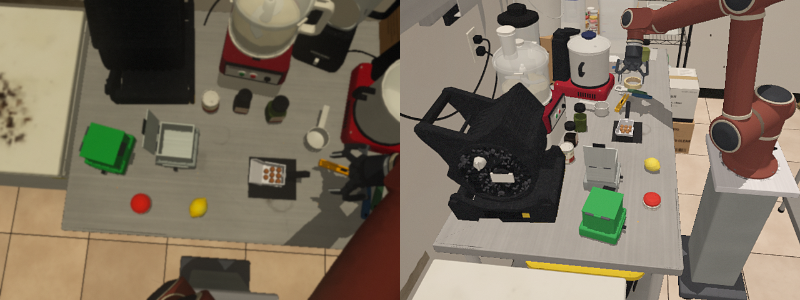

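```bash
python3 - <<'E'
from h import *
a=grab('side');b=grab('top');s=manip.state();p=s['tool_pos'];M=quat(s).as_matrix()
o=[]
for d,x0,y0 in((b,460,220),(a,310,75)):
    f=np.array(d['frame']).copy()
    i=cv2.resize(f[y0:y0+100,x0:x0+133],(400,300),interpolation=cv2.INTER_CUBIC)
    for k,c in((0,(0,0,255)),(-.013,(0,255,0)),(-.032,(255,0,0))):
        for e in(-.0425,0,.0425):
            u=(proj(d,p+M[:,2]*k+M[:,1]*e)-[x0,y0])*3;cv2.circle(i,tuple(int(v) for v in u),3,c,-1)
    o.append(i)
cv2.imwrite('pics/pre3.png',np.hstack(o))
E
```

```text
(no output)
```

View pics/pre3.png

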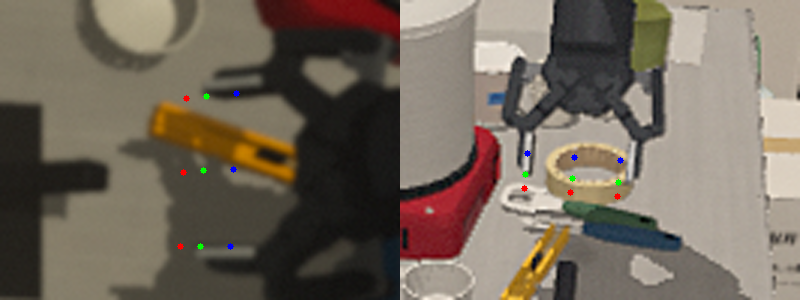

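play_rows(
  series=[
    [[0.0008,0.0127,-0.0178,0,0,0,1],[0.0008,0.0127,-0.0178,0,0,0,1],[0.0008,0.0127,-0.0178,0,0,0,1],[0.0008,0.0127,-0.0178,0,0,0,1],[0.0008,0.0127,-0.0178,0,0,0,1],[0,0,0,0,0,0,1],[0,0,0,0,0,0,0.5],[0,0,0,0,0,0,0.4],[0,0,0,0,0,0,0.35],[0,0,0,0,0,0,0.32]],
  ],
)

```text
time: 3.0
tool_pos: [0.5001, -0.1842, 0.066]
tool_rot: [-0.206, 0.692, 0.657, 0.217]
contact_force: [0.2, -0.3, 0.6]
gripper_width: 0.335
grasp_force: 0.0
```

```bash
python3 - <<'E'
from h import *
st()
R=toolR(0);z=R.as_matrix()[:,2]
plan(GRIP+.019*z,R,1)
a=grab('side');b=grab('top');s=manip.state();p=s['tool_pos'];M=quat(s).as_matrix()
o=[]
for d,x0,y0 in((b,410,220),(a,310,115)):
    f=np.array(d['frame']).copy()
    i=cv2.resize(f[y0:y0+100,x0:x0+133],(400,300),interpolation=cv2.INTER_CUBIC)
    o.append(i)
cv2.imwrite('pics/gr.png',np.hstack(o))
E
```

```text
{'time': np.float64(3.0), 'joint_pos': array([-0.734,  0.219,  1.816,  0.46 ,  1.525, -0.803]), 'tool_pos': array([ 0.5  , -0.184,  0.066]), 'contact_force': array([ 0.202, -0.283,  0.649]), 'gripper_width': np.float64(0.335), 'grasp_force': np.float64(0.0)} [[ 0.999 -0.052  0.001]
 [ 0.03   0.57  -0.821]]
1 rows of [-0.001   0.0011 -0.0016] [0.18 0.03 0.26] | total [-0.001   0.0011 -0.0016] [0.2 0.  0.3]
```

View pics/gr.png

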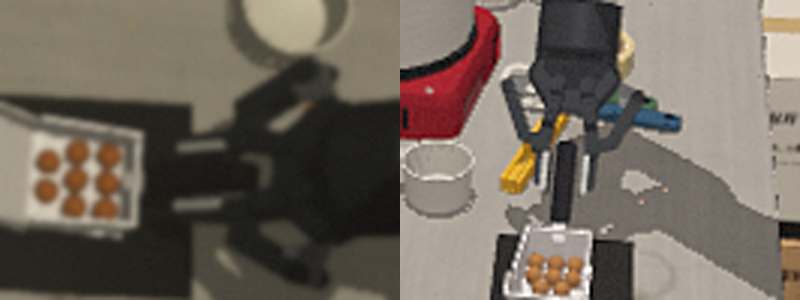

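play_rows(
  series=[
    [[0,0,0,0,0,0,0.2],[0,0,0,0,0,0,0],[0,0,0,0,0,0,0],[0,0,0,0,0,0,0],[0,0,0,0,0,0,0],[0,0,0,0,0,0,0]],
  ],
)

```text
time: 3.7
tool_pos: [0.4998, -0.1836, 0.0655]
tool_rot: [-0.207, 0.692, 0.657, 0.217]
contact_force: [-1.2, -2.0, 3.1]
gripper_width: 0.206
grasp_force: 59.0
```

```bash
python3 - <<'E'
from h import *
st();t=grab('top');print(t['R'][0])
hsv=cv2.cvtColor(np.array(t['frame']),cv2.COLOR_BGR2HSV)
n=((hsv[...,0]<20)&(hsv[...,1]>100)).astype(np.uint8);n[:255]=0;n[300:]=0;n[:,:395]=0;n[:,470:]=0
ys,xs=np.nonzero(n);print('nuts',xs.mean(),ys.mean(),plane(t,(xs.mean(),ys.mean()),.02))
E
```

```text
{'time': np.float64(3.7), 'joint_pos': array([-0.733,  0.22 ,  1.816,  0.46 ,  1.525, -0.803]), 'tool_pos': array([ 0.5  , -0.184,  0.065]), 'contact_force': array([-1.221, -1.951,  3.118]), 'gripper_width': np.float64(0.206), 'grasp_force': np.float64(58.951)} [[ 0.999 -0.051 -0.   ]
 [ 0.029  0.571 -0.82 ]]
[ 0.06611803 -0.99781082  0.00140797]
nuts 436.9807162534435 279.44903581267215 [ 0.50284728 -0.1314448   0.02      ]
```

```bash
cat >> h.py <<'E'
def tcp_for_lip(lip,P,yaw=YAW):
    X=np.array([np.cos(yaw),np.sin(yaw),0]);Y=np.array([-np.sin(yaw),np.cos(yaw),0]);p=np.deg2rad(P);c,s=np.cos(p),np.sin(p)
    return np.array(lip)+X*(-.1317*c+.0185*s)+[0,0,.1317*s+.0185*c]-Y*.0008
def wps(lips,Ps,per):
    "per-segment row shifts along waypoints"
    q=None
    for l,P,n in zip(lips,Ps,per):
        t=tcp_for_lip(l,P)
        if q is not None: print(P,n,'x',np.round((t-q[0])/n,4),np.round((toolR(P)*toolR(q[1]).inv()).as_rotvec(degrees=True)/n,2))
        q=(t,P)
E
python3 - <<'E'
from h import *
s=manip.state()
t=tcp_for_lip([.5716,.125,.17],0);print(t,t-s['tool_pos'])
E
```

```text
[ 0.56619519 -0.00659148  0.1885    ] [0.06639755 0.17702277 0.12303604]
```

play_rows(
  series=[
    [[0,0,0.01,0,0,0,0],[0,0,0.02,0,0,0,0],[0,0,0.02,0,0,0,0],[0,0,0.02,0,0,0,0],[0,0,0.02,0,0,0,0],[0,0,0.02,0,0,0,0],[0,0,0.02,0,0,0,0],[0,0,0,0,0,0,0]],
  ],
)

```text
time: 4.55
tool_pos: [0.5006, -0.1839, 0.1976]
tool_rot: [-0.205, 0.692, 0.658, 0.217]
contact_force: [0.4, -0.9, -0.8]
gripper_width: 0.203
grasp_force: 58.7
```

```bash
python3 - <<'E'
from h import *
st()
plan(tcp_for_lip([.5716,.125,.18],0),toolR(0),8)
t=grab('top');f=np.array(t['frame']);s=grab('side');f2=np.array(s['frame'])
c=lambda im,x,y:cv2.resize(im[y:y+100,x:x+133],(400,300),interpolation=cv2.INTER_CUBIC)
cv2.imwrite('pics/lift.png',np.hstack([c(f,390,220),c(f2,300,100)]))
E
```

```text
{'time': np.float64(4.55), 'joint_pos': array([-0.733,  0.058,  1.75 ,  0.466,  1.725, -0.703]), 'tool_pos': array([ 0.501, -0.184,  0.198]), 'contact_force': array([ 0.448, -0.949, -0.755]), 'gripper_width': np.float64(0.203), 'grasp_force': np.float64(58.658)} [[ 0.999 -0.051  0.003]
 [ 0.031  0.569 -0.822]]
8 rows of [0.0082 0.0222 0.0001] [0.04 0.02 0.03] | total [0.0656 0.1773 0.0009] [0.3 0.2 0.2]
```

View pics/lift.png

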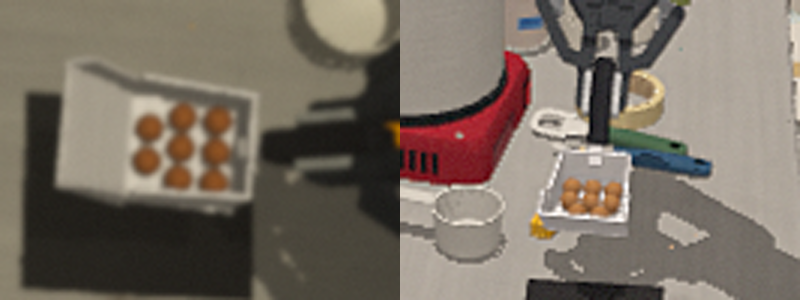

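play_rows(
  series=[
    [[0.004,0.011,0,0,0,0,0],[0.0082,0.0222,0,0,0,0,0],[0.0082,0.0222,0,0,0,0,0],[0.0082,0.0222,0,0,0,0,0],[0.0082,0.0222,0,0,0,0,0],[0.0082,0.0222,0,0,0,0,0],[0.0082,0.0222,0,0,0,0,0],[0.0082,0.0222,0,0,0,0,0],[0.0042,0.011,0,0,0,0,0],[0,0,0,0,0,0,0]],
  ],
)

```text
time: 5.65
tool_pos: [0.5645, -0.0041, 0.1938]
tool_rot: [-0.208, 0.691, 0.658, 0.216]
contact_force: [-0.5, -0.1, -1.4]
gripper_width: 0.204
grasp_force: 58.7
```

```bash
python3 - <<'E'
from h import *
st()
t=grab('top');f=np.array(t['frame'])
v=f.max(2);k=(v<60).astype(np.uint8);k[:240]=0;k[335:]=0;k[:,:385]=0;k[:,490:]=0
c=max(cv2.findContours(k,cv2.RETR_EXTERNAL,cv2.CHAIN_APPROX_NONE)[0],key=cv2.contourArea)
b=cv2.boxPoints(cv2.minAreaRect(c));w=np.array([plane(t,p,.003) for p in b]);print(cv2.contourArea(c),np.round(w,4),w.mean(0))
hsv=cv2.cvtColor(f,cv2.COLOR_BGR2HSV)
n=((hsv[...,0]<20)&(hsv[...,1]>100)).astype(np.uint8);n[:190]=0;n[300:]=0;n[:,:300]=0;n[:,400:]=0
n=cv2.morphologyEx(n,cv2.MORPH_OPEN,np.ones((2,2)));ys,xs=np.nonzero(n);p=plane(t,(xs.mean(),ys.mean()),.15)
print('nuts',len(xs),p,'expect foot',tcp_for_lip([.5716,.125,.18],0))
wps([[.5716,.125,.18],[.5716,.13,.15],[.5716,.14,.135],[.5716,.142,.133],[.5716,.142,.133],[.5716,.142,.133],[.5716,.142,.133]],[0,30,50,60,70,80,90],[0,6,6,4,4,4,4])
E
```

```text
{'time': np.float64(5.65), 'joint_pos': array([-0.414,  0.019,  1.798,  0.563,  1.572, -0.436]), 'tool_pos': array([ 0.565, -0.004,  0.194]), 'contact_force': array([-0.516, -0.061, -1.422]), 'gripper_width': np.float64(0.204), 'grasp_force': np.float64(58.708)} [[ 0.999 -0.049 -0.003]
 [ 0.025  0.572 -0.82 ]]
3202.0 [[ 0.5789 -0.0471  0.003 ]
 [ 0.5939 -0.1689  0.003 ]
 [ 0.434  -0.1802  0.003 ]
 [ 0.4197 -0.0621  0.003 ]] [ 0.50660944 -0.11455747  0.003     ]
nuts 522 [0.56723234 0.05754047 0.15      ] expect foot [ 0.56619519 -0.00659148  0.1985    ]
30 6 x [0.0002 0.0053 0.0056] [-4.99  0.24 -0.  ]
50 6 x [0.0003 0.0074 0.0027] [-3.33  0.16 -0.  ]
60 4 x [0.0002 0.0057 0.0021] [-2.5   0.12  0.  ]
70 4 x [0.0003 0.0055 0.0017] [-2.5   0.12  0.  ]
80 4 x [0.0003 0.0057 0.0007] [-2.5   0.12  0.  ]
90 4 x [ 0.0003  0.0058 -0.0003] [-2.5   0.12 -0.  ]
```

play_rows(
  series=[
    [[0.0006,0.005,0.0063,-5,0.24,0,0],[0.0005,0.005,0.0063,-5,0.24,0,0],[0.0005,0.005,0.0063,-5,0.24,0,0],[0.0005,0.005,0.006,-5,0.24,0,0],[0.0005,0.005,0.006,-5,0.24,0,0],[0.0005,0.005,0.006,-5,0.24,0,0],[0,0,0,0,0,0,0]],
  ],
)

```text
time: 6.4
tool_pos: [0.5687, 0.0253, 0.2334]
tool_rot: [-0.028, 0.724, 0.689, 0.032]
contact_force: [-0.1, 0.7, -3.3]
gripper_width: 0.201
grasp_force: 58.7
```

```bash
python3 - <<'E'
from h import *
st()
plan(tcp_for_lip([.5716,.14,.14],42),toolR(42),5)
E
```

```text
{'time': np.float64(6.4), 'joint_pos': array([-0.128, -0.086,  1.748,  0.085,  1.484, -0.087]), 'tool_pos': array([0.569, 0.025, 0.233]), 'contact_force': array([-0.069,  0.73 , -3.276]), 'gripper_width': np.float64(0.201), 'grasp_force': np.float64(58.719)} [[ 0.999 -0.049  0.003]
 [ 0.007  0.085 -0.996]]
5 rows of [-0.0001  0.0058  0.0017] [-2.37  0.14  0.02] | total [-0.0003  0.0292  0.0085] [-11.9   0.7   0.1]
```

play_rows(
  series=[
    [[0,0.0058,0.0017,-2.4,0.14,0,0],[0,0.0058,0.0017,-2.4,0.14,0,0],[0,0.0058,0.0017,-2.4,0.14,0,0],[0,0.0058,0.0017,-2.4,0.14,0,0],[0,0.0058,0.0017,-2.4,0.14,0,0],[0,0,0,0,0,0,0]],
  ],
)

```text
time: 7.0
tool_pos: [0.5679, 0.0532, 0.2395]
tool_rot: [0.041, 0.723, 0.688, -0.046]
contact_force: [-0.8, -0.2, -3.0]
gripper_width: 0.2
grasp_force: 58.7
```

```bash
python3 - <<'E'
from h import *
st()
plan(tcp_for_lip([.5716,.145,.135],42),toolR(42),1)
L=[.5716,.145,.135]
wps([L]*7,[42,50,58,66,74,82,88],[0]+[4]*6)
t=grab('top');f=np.array(t['frame']);s=grab('side');f2=np.array(s['frame'])
c=lambda im,x,y:cv2.resize(im[y:y+100,x:x+133],(400,300),interpolation=cv2.INTER_CUBIC)
cv2.imwrite('pics/p42.png',np.hstack([c(f,240,170),c(f2,270,185)]))
E
```

```text
{'time': np.float64(7.0), 'joint_pos': array([ 0.023, -0.064,  1.719, -0.123,  1.499,  0.083]), 'tool_pos': array([0.568, 0.053, 0.239]), 'contact_force': array([-0.804, -0.233, -3.039]), 'gripper_width': np.float64(0.2), 'grasp_force': np.float64(58.748)} [[ 0.999 -0.051 -0.003]
 [-0.009 -0.123 -0.992]]
1 rows of [ 0.0005  0.0063 -0.0026] [ 0.05 -0.18  0.21] | total [ 0.0005  0.0063 -0.0026] [ 0.  -0.2  0.2]
50 4 x [0.0002 0.0037 0.0027] [-2.    0.09  0.  ]
58 4 x [0.0002 0.0041 0.0022] [-2.    0.09  0.  ]
66 4 x [0.0002 0.0044 0.0016] [-2.    0.09  0.  ]
74 4 x [0.0002 0.0045 0.001 ] [-2.    0.09 -0.  ]
82 4 x [0.0002 0.0046 0.0003] [-2.    0.09  0.  ]
88 4 x [ 0.0002  0.0035 -0.0002] [-1.5   0.07  0.  ]
```

View pics/p42.png

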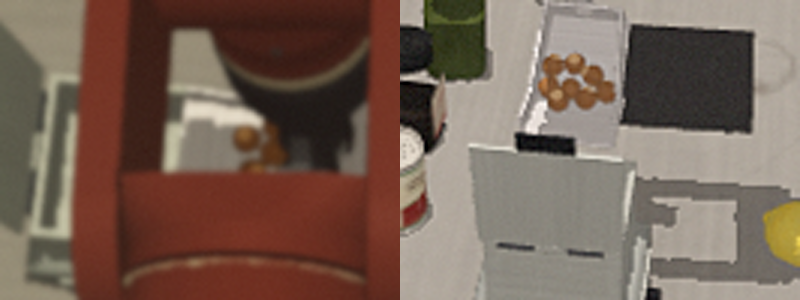

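```bash
python3 - <<'E'
from h import *
s=grab('side');f=np.array(s['frame'])
for x in(.5716-.037,.5716,.5716+.037): print(proj(s,[x,.1385,.142]),proj(s,[x,.0,.142]))
v=f.max(2);k=(v<60).astype(np.uint8);k[:185]=0;k[240:]=0;k[:,:472]=k[:,:472];
k[:,:470-0]=k[:,:470]
k[:,:345]=0;k[:,400:]=0
c=max(cv2.findContours(k,cv2.RETR_EXTERNAL,cv2.CHAIN_APPROX_NONE)[0],key=cv2.contourArea)
b=cv2.approxPolyDP(cv2.convexHull(c),3,True)[:,0];w=np.array([plane(s,p,.003) for p in b]);print(cv2.contourArea(c),b,np.round(w,4))
# scoop lip row edges (bright) 
for r in range(225,236,3): print(r,v[r,306:348])
E
```

```text
[340.37462695 232.6770668 ] [345.36605686 195.74115989]
[323.80359594 231.5120036 ] [330.10545284 194.75046213]
[307.31180074 230.35251125] [314.91201263 193.76412456]
1289.0 [[347 194]
 [386 196]
 [385 228]
 [345 225]] [[ 0.5423 -0.197   0.003 ]
 [ 0.4314 -0.1995  0.003 ]
 [ 0.4307 -0.0568  0.003 ]
 [ 0.5368 -0.0578  0.003 ]]
225 [174 172 176 167 145 141 191 236 232 232 231 230 223 155 158 158 161 158
 159 159 158 160 162 160 160 159 157 159 161 161 161 160 159 158 159 163
 139  52  32  38  43  38]
228 [174 178 178 174 150 186 243 237 239 230 151 163 165 163 167 167 165 162
 162 162 162 158 160 158 160 159 161 158 157 157 159 159 156 158 160 154
 164 184 184 181 178 181]
231 [178 176  97  14  13  26  21  20  18  23  19  20  22  19  15  18  30  30
  29  43  33  51 120 170 165 161 161 159 159 159 159 158 158 157 159 159
 178 180 178 173 172 174]
234 [221 206 138  29  25  29  30  16  15  18  23  21  25  24  26  34  21  27
  31  24  16  26 114 187 179 173 172 171 173 171 169 153 160 167 162 165
 178 180 179 172 172 174]
```

play_rows(
  series=[
    [[0.003,0.006,-0.003,0,0,0,0],[0.0002,0.0037,0.0027,-2,0.09,0,0],[0.0002,0.0037,0.0027,-2,0.09,0,0],[0.0002,0.0037,0.0027,-2,0.09,0,0],[0.0002,0.0037,0.0027,-2,0.09,0,0],[0.0002,0.0041,0.0022,-2,0.09,0,0],[0.0002,0.0041,0.0022,-2,0.09,0,0],[0.0002,0.0041,0.0022,-2,0.09,0,0],[0.0002,0.0041,0.0022,-2,0.09,0,0],[0,0,0,0,0,0,0]],
  ],
)

```text
time: 8.15
tool_pos: [0.573, 0.0912, 0.2565]
tool_rot: [0.138, 0.71, 0.675, -0.145]
contact_force: [0.6, -0.6, -2.0]
gripper_width: 0.205
grasp_force: 58.9
```

play_rows(
  series=[
    [[0.0002,0.0044,0.0016,-2,0.09,0,0],[0.0002,0.0044,0.0016,-2,0.09,0,0],[0.0002,0.0044,0.0016,-2,0.09,0,0],[0.0002,0.0044,0.0016,-2,0.09,0,0],[0.0002,0.0045,0.001,-2,0.09,0,0],[0.0002,0.0045,0.001,-2,0.09,0,0],[0.0002,0.0045,0.001,-2,0.09,0,0],[0.0002,0.0045,0.001,-2,0.09,0,0],[0,0,0,0,0,0,0],[0,0,0,0,0,0,0]],
  ],
)

```text
time: 9.15
tool_pos: [0.5745, 0.1262, 0.2672]
tool_rot: [0.232, 0.683, 0.649, -0.242]
contact_force: [0.5, 0.5, -1.8]
gripper_width: 0.206
grasp_force: 58.9
```

```bash
python3 - <<'E'
from h import *
st()
plan(tcp_for_lip([.5746,.145,.135],74),toolR(74),1)
E
```

```text
{'time': np.float64(9.15), 'joint_pos': array([ 0.366,  0.143,  1.561, -0.625,  1.719,  0.412]), 'tool_pos': array([0.574, 0.126, 0.267]), 'contact_force': array([ 0.52 ,  0.516, -1.754]), 'gripper_width': np.float64(0.206), 'grasp_force': np.float64(58.855)} [[ 0.999 -0.05   0.002]
 [-0.03  -0.631 -0.775]]
1 rows of [ 0.      0.0003 -0.0005] [0.21 0.11 0.16] | total [ 0.      0.0003 -0.0005] [0.2 0.1 0.2]
```

Force is falling as nuts leave. On to about 90 degrees, with a small jiggle.

play_rows(
  series=[
    [[0.0002,0.0046,0.0003,-2,0.09,0,0],[0.0002,0.0046,0.0003,-2,0.09,0,0],[0.0002,0.0046,0.0003,-2,0.09,0,0],[0.0002,0.0046,0.0003,-2,0.09,0,0],[0.0002,0.0046,-0.0002,-2,0.09,0,0],[0.0002,0.0046,-0.0002,-2,0.09,0,0],[0.0002,0.0046,-0.0004,-2,0.09,0,0],[0,0,0,0,0,0,0],[0,0,0,0,0,0,0],[0,0,0,0,0,0,0]],
  ],
)

```text
time: 10.15
tool_pos: [0.576, 0.1579, 0.2683]
tool_rot: [0.31, 0.649, 0.616, -0.323]
contact_force: [-0.0, -0.1, -1.5]
gripper_width: 0.204
grasp_force: 58.9
```

play_rows(
  series=[
    [[0,0,0.005,0,0,0,0],[0,0,-0.005,0,0,0,0],[0,0,0.005,0,0,0,0],[0,0,-0.005,0,0,0,0],[0,0,0,0,0,0,0],[0,0,0,0,0,0,0],[0,0,0,0,0,0,0]],
  ],
)

```text
time: 10.85
tool_pos: [0.5759, 0.1581, 0.2678]
tool_rot: [0.31, 0.648, 0.616, -0.323]
contact_force: [0.0, -0.6, -2.4]
gripper_width: 0.203
grasp_force: 58.9
```

```bash
python3 - <<'E'
from h import *
st()
L=[.5746,.145,.135];U=[.5746,.12,.185]
wps([L,U,U],[88,40,0],[0,8,6])
print(tcp_for_lip(U,0))
E
```

```text
{'time': np.float64(10.85), 'joint_pos': array([ 0.471,  0.276,  1.491, -0.808,  1.846,  0.488]), 'tool_pos': array([0.576, 0.158, 0.268]), 'contact_force': array([ 0.028, -0.629, -2.378]), 'gripper_width': np.float64(0.203), 'grasp_force': np.float64(58.928)} [[ 0.999 -0.05   0.004]
 [-0.038 -0.8   -0.599]]
40 8 x [-0.0006 -0.016   0.0021] [ 5.99 -0.28  0.  ]
0 6 x [-0.0003 -0.0071 -0.0134] [ 6.66 -0.31  0.  ]
[ 0.56919519 -0.01159148  0.2035    ]
```

play_rows(
  series=[
    [[0,-0.01,0.02,0,0,0,0],[-0.0006,-0.016,0.0,6,-0.28,0,0],[-0.0006,-0.016,0.0,6,-0.28,0,0],[-0.0006,-0.016,0.0,6,-0.28,0,0],[-0.0006,-0.016,0.0,6,-0.28,0,0],[-0.0006,-0.016,0.0,6,-0.28,0,0],[-0.0006,-0.016,0.0,6,-0.28,0,0],[-0.0006,-0.016,0.0,6,-0.28,0,0],[-0.0006,-0.008,0.0,6,-0.28,0,0],[-0.0003,-0.0071,-0.0134,6.66,-0.31,0,0]],
  ],
)

```text
time: 11.85
tool_pos: [0.5718, 0.0202, 0.2778]
tool_rot: [-0.008, 0.725, 0.689, 0.013]
contact_force: [-0.7, 0.1, -1.4]
gripper_width: 0.208
grasp_force: 58.9
```

```bash
python3 - <<'E'
from h import *
st()
FT=np.array([.4955,-.134,.003]);X=np.array([np.cos(YAW),np.sin(YAW),0])
lip=FT+X*.07+[0,0,.044]
T=tcp_for_lip(lip,0);print('place tcp',T)
plan([.5,-.08,.215],toolR(0),10)
E
```

```text
{'time': np.float64(11.85), 'joint_pos': array([-0.109, -0.102,  1.688,  0.03 ,  1.552, -0.058]), 'tool_pos': array([0.572, 0.02 , 0.278]), 'contact_force': array([-0.686,  0.13 , -1.406]), 'gripper_width': np.float64(0.208), 'grasp_force': np.float64(58.882)} [[ 0.999 -0.052  0.006]
 [ 0.007  0.029 -1.   ]]
place tcp [ 0.49339264 -0.19566919  0.0655    ]
10 rows of [-0.0072 -0.01   -0.0063] [ 3.33 -0.13  0.03] | total [-0.0718 -0.1002 -0.0628] [33.3 -1.3  0.3]
```

play_rows(
  series=[
    [[-0.0072,-0.01,-0.0063,3.33,-0.13,0,0],[-0.0072,-0.01,-0.0063,3.33,-0.13,0,0],[-0.0072,-0.01,-0.0063,3.33,-0.13,0,0],[-0.0072,-0.01,-0.0063,3.33,-0.13,0,0],[-0.0072,-0.01,-0.0063,3.33,-0.13,0,0],[-0.0072,-0.01,-0.0063,3.33,-0.13,0,0],[-0.0072,-0.01,-0.0063,3.33,-0.13,0,0],[-0.0072,-0.01,-0.0063,3.33,-0.13,0,0],[-0.0072,-0.01,-0.0063,3.33,-0.13,0,0],[-0.0072,-0.01,-0.0063,3.33,-0.13,0,0]],
  ],
)

```text
time: 12.85
tool_pos: [0.4982, -0.0798, 0.2114]
tool_rot: [-0.209, 0.692, 0.657, 0.215]
contact_force: [-0.3, -1.0, -2.0]
gripper_width: 0.201
grasp_force: 58.9
```

```bash
python3 - <<'E'
from h import *
st();t=grab('top');f=np.array(t['frame'])
hsv=cv2.cvtColor(f,cv2.COLOR_BGR2HSV)
n=((hsv[...,0]<20)&(hsv[...,1]>90)&(hsv[...,2]>50)&(hsv[...,2]<220)).astype(np.uint8);n[:,:110]=0;n[350:]=0
k,l,s,c=cv2.connectedComponentsWithStats(n)
print([(list(map(int,s[i])),np.round(c[i])) for i in range(1,k) if s[i][4]>5])
v=f.max(2);k=(v<60).astype(np.uint8);k[:240]=0;k[335:]=0;k[:,:385]=0;k[:,490:]=0
ys,xs=np.nonzero(k)
for r in(300,305,310):print(r,[int(a) for a in(xs[ys==r].min(),xs[ys==r].max())])
for cc in(405,420,440,460):print(cc,[int(a) for a in(ys[xs==cc].min(),ys[xs==cc].max())])
plan([.4934,-.1957,.105],toolR(0),6)
E
```

```text
{'time': np.float64(12.85), 'joint_pos': array([-0.589, -0.079,  1.863,  0.513,  1.69 , -0.562]), 'tool_pos': array([ 0.498, -0.08 ,  0.211]), 'contact_force': array([-0.327, -0.957, -2.   ]), 'gripper_width': np.float64(0.201), 'grasp_force': np.float64(58.908)} [[ 0.999 -0.049 -0.007]
 [ 0.022  0.571 -0.821]]
[([110, 0, 25, 12, 161], array([122.,   5.])), ([606, 10, 34, 78, 1694], array([623.,  49.])), ([351, 46, 119, 90, 2725], array([407.,  94.])), ([487, 100, 153, 250, 17189], array([571., 279.])), ([592, 116, 2, 7, 9], array([593., 119.])), ([400, 119, 10, 7, 55], array([404., 122.])), ([589, 126, 12, 13, 46], array([595., 133.])), ([324, 168, 25, 12, 118], array([336., 175.])), ([375, 171, 21, 11, 137], array([385., 176.])), ([430, 187, 21, 9, 128], array([442., 192.])), ([261, 206, 11, 19, 128], array([267., 214.])), ([274, 206, 8, 9, 63], array([277., 210.])), ([297, 218, 8, 8, 56], array([300., 222.])), ([272, 224, 8, 8, 55], array([275., 227.])), ([258, 238, 9, 9, 60], array([262., 242.])), ([277, 239, 15, 10, 75], array([285., 244.])), ([208, 309, 34, 34, 915], array([225., 325.]))]
300 [398, 480]
305 [398, 474]
310 [398, 473]
405 [289, 315]
420 [253, 316]
440 [249, 318]
460 [240, 319]
6 rows of [-0.0005 -0.019  -0.0173] [ 0.   -0.12  0.04] | total [-0.0032 -0.1143 -0.1037] [ 0.  -0.7  0.3]
```

play_rows(
  series=[
    [[-0.0005,-0.019,-0.008,0,-0.12,0,0],[-0.0005,-0.019,-0.018,0,-0.12,0,0],[-0.0005,-0.019,-0.018,0,-0.12,0,0],[-0.0005,-0.019,-0.018,0,-0.12,0,0],[-0.0005,-0.019,-0.018,0,-0.12,0,0],[-0.0005,-0.019,-0.018,0,-0.12,0,0],[0,0,-0.006,0,0,0,0],[0,0,0,0,0,0,0]],
  ],
)

```text
time: 13.7
tool_pos: [0.4953, -0.1925, 0.1067]
tool_rot: [-0.206, 0.691, 0.658, 0.218]
contact_force: [0.0, 0.4, -1.1]
gripper_width: 0.204
grasp_force: 58.9
```

```bash
python3 - <<'E'
from h import *
st();plan([.4934,-.195,.068],toolR(0),5)
E
```

```text
{'time': np.float64(13.7), 'joint_pos': array([-0.75 ,  0.165,  1.801,  0.455,  1.595, -0.789]), 'tool_pos': array([ 0.495, -0.192,  0.107]), 'contact_force': array([ 0.021,  0.405, -1.114]), 'gripper_width': np.float64(0.204), 'grasp_force': np.float64(58.901)} [[ 0.999 -0.049  0.003]
 [ 0.031  0.572 -0.82 ]]
5 rows of [-0.0004 -0.0005 -0.0077] [0.02 0.04 0.03] | total [-0.0019 -0.0025 -0.0387] [0.1 0.2 0.1]
```

play_rows(
  series=[
    [[-0.0004,-0.0005,-0.0075,0,0,0,0],[-0.0004,-0.0005,-0.0075,0,0,0,0],[-0.0004,-0.0005,-0.0075,0,0,0,0],[-0.0004,-0.0005,-0.0075,0,0,0,0],[-0.0004,-0.0005,-0.0065,0,0,0,0],[0,0,-0.001,0,0,0,0],[0,0,-0.001,0,0,0,0],[0,0,0,0,0,0,0],[0,0,0,0,0,0,0]],
  ],
)

```text
time: 14.6
tool_pos: [0.494, -0.1957, 0.0693]
tool_rot: [-0.204, 0.691, 0.658, 0.219]
contact_force: [0.3, 0.9, -0.6]
gripper_width: 0.203
grasp_force: 58.9
```

```bash
python3 - <<'E'
from h import *
st()
E
```

```text
{'time': np.float64(14.6), 'joint_pos': array([-0.756,  0.217,  1.812,  0.453,  1.537, -0.823]), 'tool_pos': array([ 0.494, -0.196,  0.069]), 'contact_force': array([ 0.336,  0.941, -0.584]), 'gripper_width': np.float64(0.203), 'grasp_force': np.float64(58.933)} [[ 0.999 -0.049  0.006]
 [ 0.033  0.571 -0.821]]
```

play_rows(
  series=[
    [[0,0,-0.001,0,0,0,0],[0,0,-0.001,0,0,0,0],[0,0,-0.001,0,0,0,0],[0,0,0,0,0,0,0]],
  ],
)

```text
time: 15.0
tool_pos: [0.4937, -0.1954, 0.0658]
tool_rot: [-0.205, 0.691, 0.658, 0.219]
contact_force: [0.3, 0.4, -1.6]
gripper_width: 0.2
grasp_force: 58.9
```

play_rows(
  series=[
    [[0,0,-0.001,0,0,0,0],[0,0,-0.001,0,0,0,0],[0,0,0,0,0,0,0]],
  ],
)

```text
time: 15.3
tool_pos: [0.494, -0.1957, 0.0654]
tool_rot: [-0.205, 0.69, 0.658, 0.219]
contact_force: [-1.9, -0.8, 5.3]
gripper_width: 0.205
grasp_force: 59.9
```

play_rows(
  series=[
    [[0,0,0,0,0,0,0.22],[0,0,0,0,0,0,0.26],[0,0,0,0,0,0,0.4],[0,0,0,0,0,0,0.5],[0,0,0,0,0,0,0.5],[-0.0006,-0.0115,0.0165,0,0,0,0.5],[-0.0006,-0.0115,0.0165,0,0,0,0.5],[-0.0006,-0.0115,0.0165,0,0,0,0.5],[-0.0006,-0.0115,0.0165,0,0,0,0.5],[-0.0006,-0.0115,0.0165,0,0,0,0.5]],
  ],
)

```text
time: 16.3
tool_pos: [0.4907, -0.2533, 0.1471]
tool_rot: [-0.205, 0.69, 0.658, 0.219]
contact_force: [-0.4, -0.5, 0.1]
gripper_width: 0.499
grasp_force: 0.0
```

```bash
python3 - <<'E'
from h import *
st()
t=grab('top','t2.png');f=np.array(t['frame']);v=f.max(2)
k=(v<60).astype(np.uint8);k[:240]=0;k[335:]=0;k[:,:385]=0;k[:,476:]=0
ys,xs=np.nonzero(k)
for r in(262,300,308):print(r,[int(a) for a in(xs[ys==r].min(),xs[ys==r].max())])
for cc in(410,430,450):print(cc,[int(a) for a in(ys[xs==cc].min(),ys[xs==cc].max())])
w=((v>140)).astype(np.uint8);w[:250]=0;w[318:]=0;w[:,:399]=0;w[:,473:]=0
c=max(cv2.findContours(w,cv2.RETR_EXTERNAL,cv2.CHAIN_APPROX_NONE)[0],key=cv2.contourArea)
h=cv2.approxPolyDP(cv2.convexHull(c),2.5,True)[:,0];print(h.tolist())
for p in h: print(np.round(plane(t,p,.046),4))
# closed vertical tool for lid
def T(yaw):
    return Ro.from_matrix(np.c_[np.cross([np.sin(yaw),-np.cos(yaw),0],[0,0,-1]),[np.sin(yaw),-np.cos(yaw),0],[0,0,-1]])
plan([.49,-.2,.30],toolR(0),5)
E
```

```text
{'time': np.float64(16.3), 'joint_pos': array([-0.826,  0.189,  1.698,  0.427,  1.694, -0.821]), 'tool_pos': array([ 0.491, -0.253,  0.147]), 'contact_force': array([-0.35 , -0.528,  0.108]), 'gripper_width': np.float64(0.499), 'grasp_force': np.float64(0.0)} [[ 0.999 -0.049  0.005]
 [ 0.033  0.571 -0.82 ]]
262 [399, 472]
300 [398, 472]
308 [398, 472]
410 [252, 315]
430 [253, 317]
450 [254, 317]
[[460, 298], [406, 294], [408, 260], [456, 272]]
[ 0.4668 -0.1703  0.046 ]
[ 0.4676 -0.069   0.046 ]
[ 0.5326 -0.0705  0.046 ]
[ 0.5156 -0.162   0.046 ]
5 rows of [-0.0004  0.0112  0.03  ] [0.08 0.1  0.04] | total [-0.0019  0.056   0.1499] [0.4 0.5 0.2]
```

```bash
python3 - <<'E'
from h import *
plan([.571,.288,.33],toolR(0,lean=0),18)
R=toolR(0,lean=0).as_matrix();print(R)
E
```

```text
18 rows of [0.0044 0.0302 0.01  ] [-1.92  0.12  0.  ] | total [0.0791 0.544  0.1799] [-34.6   2.2   0. ]
[[ 4.71064507e-02  9.98889875e-01  2.88443820e-18]
 [ 9.98889875e-01 -4.71064507e-02  6.11643644e-17]
 [ 6.12323400e-17  0.00000000e+00 -1.00000000e+00]]
```

play_rows(
  series=[
    [[0,-0.006,0.03,0,0,0,0.3],[0,0,0.03,0,0,0,0.2],[0,0.005,0.04,0,0,0,0],[0,0.01,0.04,0,0,0,0],[0,0.02,0.04,0,0,0,0]],
  ],
)

```text
time: 16.85
tool_pos: [0.4907, -0.2239, 0.3272]
tool_rot: [-0.205, 0.691, 0.658, 0.219]
contact_force: [0.4, 0.3, -0.2]
gripper_width: 0.001
grasp_force: 0.0
```

```bash
python3 - <<'E'
from h import *
st();plan([.571,.288,.33],toolR(0,lean=0),13)
E
```

```text
{'time': np.float64(16.85), 'joint_pos': array([-0.794,  0.008,  1.583,  0.473,  1.947, -0.657]), 'tool_pos': array([ 0.491, -0.224,  0.327]), 'contact_force': array([ 0.35 ,  0.283, -0.185]), 'gripper_width': np.float64(0.001), 'grasp_force': np.float64(0.0)} [[ 0.999 -0.051  0.005]
 [ 0.033  0.571 -0.82 ]]
13 rows of [0.0062 0.0394 0.0002] [-2.68  0.15  0.01] | total [0.0803 0.5119 0.0028] [-34.8   2.    0.1]
```

play_rows(
  series=[
    [[0.0062,0.039,0.001,-2.7,0.15,0,0],[0.0062,0.039,0.001,-2.7,0.15,0,0],[0.0062,0.039,0.001,-2.7,0.15,0,0],[0.0062,0.039,0.001,-2.7,0.15,0,0],[0.0062,0.039,0.001,-2.7,0.15,0,0],[0.0062,0.039,0.001,-2.7,0.15,0,0],[0.0062,0.039,0.001,-2.7,0.15,0,0],[0.0062,0.039,0.001,-2.7,0.15,0,0],[0.0062,0.039,0.001,-2.7,0.15,0,0],[0.0062,0.039,0.001,-2.7,0.15,0,0]],
  ],
)

```text
time: 17.85
tool_pos: [0.5524, 0.168, 0.3362]
tool_rot: [-0.046, 0.722, 0.689, 0.05]
contact_force: [0.4, -0.2, 0.2]
gripper_width: 0.003
grasp_force: 0.0
```

play_rows(
  series=[
    [[0.0062,0.039,0,-2.7,0.15,0,0],[0.0062,0.039,0,-2.7,0.15,0,0],[0.0062,0.039,0,-2.6,0.15,0,0],[0,0,0,0,0,0,0],[0,0,0,0,0,0,0]],
  ],
)

```text
time: 18.35
tool_pos: [0.5708, 0.2841, 0.3352]
tool_rot: [0.001, 0.723, 0.691, -0.002]
contact_force: [-0.7, -0.5, 0.7]
gripper_width: 0.0
grasp_force: 0.0
```

```bash
python3 - <<'E'
from h import *
import pickle
st();plan([.571,.288,.205],toolR(0,lean=0),6)
D=pickle.load(open('d0.pkl','rb'));t=D['top']
h=cv2.cvtColor(np.array(t['frame']),cv2.COLOR_BGR2HSV);m=((abs(h[...,0].astype(int)-60)<15)&(h[...,1]>120)).astype(np.uint8);m[:,240:]=0
x,y,w,hh=cv2.boundingRect(m);print(x,y,w,hh,plane(t,(x+w,y+hh/2),.045))
# rightmost of bright green top
m2=m*(h[...,2]>140);xs=np.nonzero(m2.sum(0)>15)[0];print(xs.max(),plane(t,(xs.max(),230),.12))
E
```

```text
{'time': np.float64(18.35), 'joint_pos': array([ 0.347,  0.044,  1.451, -0.003,  1.649,  0.391]), 'tool_pos': array([0.571, 0.284, 0.335]), 'contact_force': array([-0.672, -0.527,  0.663]), 'gripper_width': np.float64(0.0), 'grasp_force': np.float64(0.0)} [[ 0.999 -0.045 -0.001]
 [-0.001 -0.004 -1.   ]]
6 rows of [ 0.      0.0006 -0.0217] [ 0.04 -0.01 -0.02] | total [ 0.0002  0.0039 -0.1302] [ 0.2 -0.1 -0.1]
127 1 105 278 [0.75214613 0.28834537 0.045     ]Traceback (most recent call last):
  File "<stdin>", line 8, in <module>
    return umr_maximum(a, axis, None, out, keepdims, initial, where)
ValueError: zero-size array to reduction operation maximum which has no identity
```

play_rows(
  series=[
    [[0,0.001,-0.022,0,0,0,0],[0,0.001,-0.022,0,0,0,0],[0,0.001,-0.022,0,0,0,0],[0,0.001,-0.022,0,0,0,0],[0,0,-0.022,0,0,0,0],[0,0,-0.018,0,0,0,0],[0,0,0,0,0,0,0],[0,-0.01,0,0,0,0,0],[0,-0.01,0,0,0,0,0],[0,0,0,0,0,0,0]],
  ],
)

```text
time: 19.35
tool_pos: [0.5724, 0.2657, 0.2104]
tool_rot: [0.002, 0.724, 0.69, 0.0]
contact_force: [0.5, -0.0, 0.3]
gripper_width: -0.004
grasp_force: 0.0
```

play_rows(
  series=[
    [[0,-0.008,0,0,0,0,0],[0,-0.008,0,0,0,0,0],[0,-0.008,0,0,0,0,0],[0,-0.008,0,0,0,0,0],[0,-0.008,0,0,0,0,0],[0,-0.008,0,0,0,0,0],[0,-0.008,0,0,0,0,0],[0,-0.008,0,0,0,0,0]],
  ],
)

```text
time: 20.15
tool_pos: [0.5714, 0.2023, 0.2084]
tool_rot: [0.001, 0.724, 0.69, -0.001]
contact_force: [-0.0, 0.4, -0.9]
gripper_width: -0.001
grasp_force: 0.2
```

play_rows(
  series=[
    [[0,-0.009,-0.005,0,0,0,0],[0,-0.009,-0.005,0,0,0,0],[0,-0.008,-0.006,0,0,0,0],[0,-0.008,-0.007,0,0,0,0],[0,-0.006,-0.008,0,0,0,0],[0,-0.006,-0.008,0,0,0,0],[0,-0.006,-0.009,0,0,0,0],[0,-0.005,-0.009,0,0,0,0],[0,0,0,0,0,0,0]],
  ],
)

```text
time: 21.05
tool_pos: [0.5703, 0.1453, 0.1492]
tool_rot: [0.0, 0.724, 0.69, -0.002]
contact_force: [-0.2, 0.5, -0.1]
gripper_width: 0.001
grasp_force: 0.0
```

```bash
python3 - <<'E'
from h import *
st()
s=grab('side','s3.png')
E
```

```text
{'time': np.float64(21.05), 'joint_pos': array([ 0.125,  0.033,  1.773, -0.003,  1.338,  0.174]), 'tool_pos': array([0.57 , 0.145, 0.149]), 'contact_force': array([-0.229,  0.488, -0.065]), 'gripper_width': np.float64(0.001), 'grasp_force': np.float64(0.0)} [[ 0.999 -0.048 -0.003]
 [-0.003 -0.004 -1.   ]]
```

View pics/s3.png

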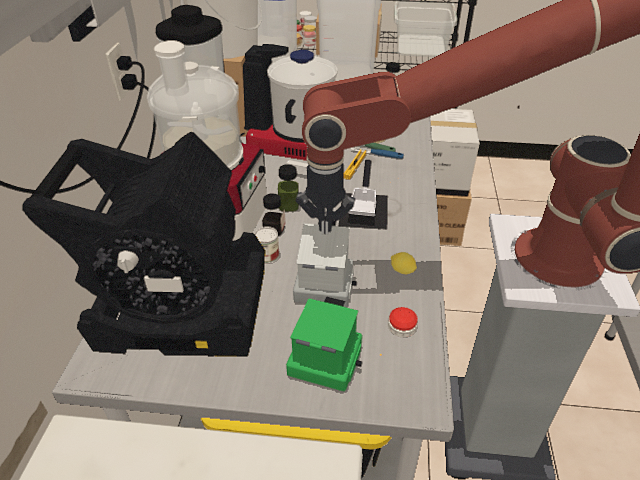

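The lid lies under the gripper at (325,260), nearly shut. The scoop stands on its mat at (363,205) and the bystanders are unmoved. I'll press the lid down now.

play_rows(
  series=[
    [[0,-0.002,-0.008,0,0,0,0],[0,-0.001,-0.008,0,0,0,0],[0,0,-0.006,0,0,0,0],[0,0,-0.003,0,0,0,0],[0,0,-0.002,0,0,0,0],[0,0,0,0,0,0,0]],
  ],
)

```text
time: 21.7
tool_pos: [0.5712, 0.1431, 0.1242]
tool_rot: [0.001, 0.724, 0.69, -0.001]
contact_force: [0.1, -0.2, -0.5]
gripper_width: 0.002
grasp_force: 0.0
```

play_rows(
  series=[
    [[0,0,-0.0015,0,0,0,0],[0,0,-0.0015,0,0,0,0],[0,0,-0.0015,0,0,0,0],[0,0,-0.001,0,0,0,0],[0,0,0,0,0,0,0]],
  ],
)

```text
time: 22.2
tool_pos: [0.5717, 0.143, 0.1204]
tool_rot: [0.002, 0.724, 0.69, -0.001]
contact_force: [-3.2, 0.1, 5.8]
gripper_width: 0.001
grasp_force: 2.9
```

play_rows(
  series=[
    [[0,0,-0.001,0,0,0,0],[0,0,-0.001,0,0,0,0],[0,0,0,0,0,0,0]],
  ],
)

```text
time: 22.5
tool_pos: [0.5718, 0.1431, 0.1202]
tool_rot: [0.002, 0.724, 0.69, -0.001]
contact_force: [-7.2, -0.7, 14.6]
gripper_width: 0.002
grasp_force: 6.8
```

play_rows(
  series=[
    [[0,0,0.005,0,0,0,0],[0,0,0.03,0,0,0,0],[0,0,0.04,0,0,0,0],[0,0,0.04,0,0,0,0],[-0.04,0,0.03,0,0,0,0],[-0.05,-0.02,0,0,0,0,0],[-0.05,-0.02,0,0,0,0,0],[-0.04,0,0,0,0,0,0],[0,0,0,0,0,0,0]],
  ],
)

```text
time: 23.4
tool_pos: [0.3954, 0.1058, 0.2617]
tool_rot: [0.002, 0.724, 0.69, -0.0]
contact_force: [0.8, -0.4, -1.1]
gripper_width: -0.002
grasp_force: 0.0
```

```bash
python3 - <<'E'
from h import *
import pickle
D=pickle.load(open('d0.pkl','rb'))
st();t=grab('top','end.png');s=grab('side')
# free edge of lid in side view: bright/dark profile along x=.571 column, predicted positions
for y in(.125,.117,.109,.101): print(y,proj(s,[.571,y,.1195]),proj(t,[.571,y,.1195]))
f=np.array(t['frame']).max(2);print('top row',f[233,240:330].tolist())
d=cv2.absdiff(np.array(t['frame']),np.array(D['top']['frame'])).max(2)
for n,(x,y) in dict(lemon=(317,332),timer=(225,325),tin=(337,162),jar2=(388,162),jar0=(443,173)).items(): print(n,int((d[y-12:y+12,x-12:x+12]>40).sum()))
d2=cv2.absdiff(np.array(s['frame']),np.array(D['side']['frame'])).max(2)
for n,(x,y) in dict(lemon=(403,263),timer=(403,320),tin=(266,245),jar2=(273,214),jar0=(288,190)).items(): print(n,int((d2[y-10:y+10,x-10:x+10]>40).sum()))
E
```

```text
{'time': np.float64(23.4), 'joint_pos': array([ 0.081, -0.519,  2.043, -0.003,  1.616,  0.128]), 'tool_pos': array([0.395, 0.106, 0.262]), 'contact_force': array([ 0.759, -0.383, -1.112]), 'gripper_width': np.float64(-0.002), 'grasp_force': np.float64(0.0)} [[ 0.999 -0.047  0.002]
 [ 0.002 -0.003 -1.   ]]
0.125 [324.73541153 235.28512794] [305.79540822 224.87300502]
0.117 [325.11656103 233.01676825] [310.24400341 225.16150974]
0.109 [325.49400812 230.77044299] [314.69349548 225.45007263]
0.101 [325.86780647 228.54583266] [319.14388472 225.7386937 ]
top row [133, 134, 132, 133, 134, 133, 122, 97, 74, 80, 111, 151, 171, 175, 175, 175, 174, 175, 173, 175, 175, 174, 174, 174, 174, 172, 173, 173, 173, 173, 173, 173, 173, 172, 175, 175, 175, 174, 176, 176, 175, 177, 177, 179, 177, 178, 178, 179, 180, 178, 179, 178, 177, 178, 178, 179, 178, 176, 178, 178, 178, 176, 179, 177, 175, 177, 174, 162, 128, 82, 54, 44, 44, 42, 42, 45, 49, 62, 88, 101, 112, 124, 132, 133, 134, 133, 132, 135, 134, 134]
lemon 554
timer 66
tin 0
jar2 0
jar0 0
lemon 233
timer 0
tin 0
jar2 0
jar0 0
```

```bash
python3 - <<'E'
from h import *
import pickle
D=pickle.load(open('d0.pkl','rb'));s=grab('side');t=grab('top')
def c(d,lo,hi,b):
    h=cv2.cvtColor(np.array(d['frame']),cv2.COLOR_BGR2HSV)[b[1]:b[3],b[0]:b[2]];m=cv2.inRange(h,lo,hi);y,x=np.nonzero(m);return len(x),(round(x.mean(),1),round(y.mean(),1)) if len(x) else 0
for n,d0,d1,bl,br in(('side',D['side'],s,(380,240,425,290),(385,300,425,340)),('top',D['top'],t,(290,300,345,360),(200,300,250,350))):
    for q in(d0,d1): print(n,c(q,(20,120,80),(35,255,255),bl),c(q,(0,120,60),(8,255,255),br))
print('brown near scoop',c(D['side'],(5,90,60),(18,255,230),(335,180,400,230)),c(s,(5,90,60),(18,255,230),(335,180,400,230)),c(t,(5,90,60),(18,255,230),(395,250,476,320)))
f=np.array(t['frame']).max(2);w=(f>140).astype(np.uint8);w[:254]=0;w[316:]=0;w[:,:400]=0;w[:,472:]=0
x,y,W,H=cv2.boundingRect(w);print(x,y,W,H)
X=np.array([np.cos(YAW),np.sin(YAW),0])
ft=np.array([.4955,-.134,.003])
for a,z in((.07,.044),(-.041,.042),(-.0904,.103)):print(proj(t,ft+X*a+[0,0,z]),proj(s,ft+X*a+[0,0,z]))
h=np.array(s['frame']).max(2)[150:215,350:385];y,x=np.nonzero(h[:40]<70);print('handle side',x.min()+350,x.max()+350,y.min()+150,y.max()+150)
E
```

```text
side (438, (np.float64(23.3), np.float64(22.6))) (525, (np.float64(17.9), np.float64(18.4)))
side (442, (np.float64(23.3), np.float64(22.7))) (525, (np.float64(17.9), np.float64(18.4)))
top (774, (np.float64(26.9), np.float64(31.5))) (854, (np.float64(24.3), np.float64(25.1)))
top (157, (np.float64(29.1), np.float64(41.4))) (1455, (np.float64(32.2), np.float64(25.0)))
brown near scoop (181, (np.float64(25.6), np.float64(25.9))) (0, 0) (0, 0)
405 259 58 43
[404.06296072 277.30037599] [360.1207763  211.46240815]
[462.53182796 284.06150707] [364.36213302 187.55671922]
[498.55277917 282.852891  ] [367.20247859 159.19761035]
handle side 354 384 150 186
```

```bash
python3 -c "
from plant import manip
print(manip.job_done())"
```

```text
the job is handed in; nothing more can be done
None
```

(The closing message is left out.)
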